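# Slide a metal blank along a ledge until its edge shows over the inspection lens

### The arm

A 6-joint arm with a two-finger parallel gripper is mounted at the origin on the work surface. World frame = base frame: x ahead of the robot, y to its left, z up, the work surface at z = 0. Lengths are in m, angles in rad, forces in N, time in s.
With the tool pointing down it reaches from about 0.35 to 0.775 m from the base axis. Payload 5.5 kg.
Tool frame: the origin (TCP) lies at the very end of the fingers, on their centre line; the grasp point (between the pads) lies 19 mm behind it; z points along the fingers, x is the direction in which the jaws open and shut, and the axes are right-handed (so a half turn about z gives the same grasp; the last joint's range is limited). The gripper opens to 85 mm and grips with 20 to 120 N. Pads are 22 mm wide; open, the fingers measure 114 mm over their backs; the gripper's body (76 mm by 85 mm) begins 54 mm behind the grasp point. The pads swing forward as they close: fully open they stand 13 mm farther back than shut.
Start: joints at [-1.265, 0.313, 0.046, 1.304, 0, 1.431], TCP at [0.248, -0.519, 0.231] pointing down, gripper open.
Joint ranges: [-2.76, 2.76], [-0.86, 1.69], [-1.03, 1.26], [-2.2, 2.34], [-1.47, 1.5], [-3.14, 3.14]. Speed limits (rad/s): [2.57, 2.57, 3.14, 3.14, 3.14, 3.14].

### API

Orientations are given as a unit quaternion [w, x, y, z].
In Python, from workcell import env gives the robot as it stands.
- The arm moves only by the shell command python3 -m inch 'ROWS' [FORCE]. ROWS is JSON, a list of rows, each a list of 7 numbers: the turn, a rotation vector about the tool's x, y, z each as a share of 8 degrees, from -1 to 1, then the shift along the tool's x, y, z each as a share of 0.05 m, from -1 to 1, then the closure, from 0 (fully open) to 1 (shut). A call has 1 to 12 rows; each row shifts and turns the commanded pose from where the row before left it, along the tool's axes as they then stand; what a row does not reach is not made up. A row lasts 1/10 s, in which the tool goes at most 50 mm and 8.59 degrees, less where a joint would pass 70% of its speed; a pose out of reach is approached as far as the arm can. A call with a number of a shift or a turn outside -1 to 1 is refused whole. A call with a gripper value outside its range is refused whole. The fingers move at their own pace and stop on an object; FORCE is the grip in N (left out, the last holds). Time passes only in rows, so rows that do not move let the fingers close. It gives the time, the measured TCP pose, the force and the opening at its end, in the units of the state.
- env.get_state(): the state, without advancing time (a new reading comes with each control period).
- env.read_camera(name): name is "scene" or "top" or "wrist"; returns the picture (384x512x3 uint8, red, green, blue); there is no depth.
- env.calibration(name): a dict with "fx", "fy", "cx", "cy" (pixels), "rvec" (rotation vector, rad) and "tvec" (3), from world to camera coordinates, as OpenCV has them; the wrist camera has in their place "hand_eye" (4x4, takes a point from camera to tool coordinates, whose origin is the TCP and whose axes are the tool frame's). Camera axes: x right, y down, z forward; pixel columns grow to the right and rows downward; lengths in m; the calibration is good to about 2 mm. A picture is of the moment at which its call begins: read the wrist's pose just before it. calibration takes no time and is no camera call.
- env.hand_in(): hands the job in, once; it reports no verdict.
The state is a dict: "clock": time; "joint_pos": joint angles; "qvel": joint speeds; "tau": joint torques, N m; "tcp_pos": TCP position; "orientation": TCP orientation; "wrist_force": force on the tool from outside, world axes, zero at the start; "ft_torque": the same for the moment, N m; "finger_gap": finger opening in m.
Only numpy, scipy, OpenCV 4.12 (cv2) and the standard library are available. Lean on these libraries where they do the work, as an engineer would, in place of code of your own. Each camera call takes 0.05 s, during which the arm holds its last target.

### The job

Get the edge of the thin metal blank lying on the black ledge ready for inspection: with the fingertips, push the blank back flat against the steel fence, then push it along the fence, off the end of the ledge where the lens stands, until its leading edge crosses the middle of the lens's glass. Only push it: do not lift or tip the blank or let it fall, leave it lying flat along the fence, and do not touch the lens or disturb the other things.

Things in the scene. Friction and masses are not known exactly. Their poses are not given: they have to be found in the camera images.
- ledge: Long low black metal block fixed to the table, 112 mm (x) by 300 mm (y), its flat top 45 mm above its origin, which is the centre of its underside on the table (z = 0). Both ends (+y and -y) are open. A steel fence, 12 mm thick and rising 10 mm above the top, runs the full length along the +x side, away from the robot; its inner face is at x = +44 mm in the ledge's frame, and the free top surface runs from x = -56 to +44 mm. The ledge may be yawed up to about 0.3 rad.
- blank: Bare aluminium plate, 70 mm (x) by 130 mm (y) by 6 mm thick, about 0.16 kg, lying loose on the ledge with its long side roughly along the fence, a gap of 9 to 18 mm at its middle, and slightly skewed. Origin at the centre of its underside; its two short ends are at y = +65 and -65 mm. Lying flat against the fence its origin is at x = +9 mm in the ledge's frame.
- lens: Upright round black lens fixed to the table, 48 mm across its foot, 44 mm across its ribbed ring, 33 mm high, looking straight up with a dark glass 28 mm across on top. It stands beyond one end of the ledge (either the +y or the -y end), its axis 28 to 38 mm past that end, near the line along which the blank slides. The top is 12 mm below the blank's underside, so the blank passes over it. Origin at the centre of its foot.
- lens_top (a point): The centre of the lens's glass, 33 mm above the table.
- jar: Small squat sample jar with a white lid, 44 mm across and 36 mm high, loose on the table beyond the other end of the ledge; not part of the job. Origin at the centre of its underside.
- loupe: Small black eye loupe, 42 mm across, 42 mm high, standing loose behind the fence; leave alone. Origin at the centre of its underside.
- screw_tray: Grey plastic tray 70 x 90 x 22 mm, loose behind the fence; leave alone. Origin at the centre of its underside.
- driver: Screwdriver 160 mm long, up to about 30 mm high, lying loose on the table before the ledge; leave alone. Origin on its length.
- small_blank: Small aluminium blank 40 x 60 x 6 mm lying loose on the table before the ledge (not on it); leave alone. Origin at the centre of its underside.
- tape: Roll of paper tape, 90 mm across, 20 mm high, lying on the table to the right; leave alone. Origin at the centre of its underside.
- wash_bottle: White plastic bottle, 60 mm across, 130 mm high, standing on the table far to the left; leave alone. Origin at the centre of its underside.
- round_case: Clear round compartment case, 150 mm across, 22 mm high, on the table far to the right; leave alone. Origin at the centre of its underside.
Things that resemble listed ones, but are neither listed nor needed, are in the scene too. Leave any brown or yellow look-alike of the blank alone.

How it is judged:
On the way, in this order (a step that is already met when the one before it is completed fails the run):
1. the blank is flat against the fence (within 3 mm and 2 degrees) (x of blank in the frame of ledge above 0.006 m and angle between the y axis of blank and the y axis of ledge, either way round below 0.035 rad and z of blank in the frame of ledge above 0.042 m), for 0.1 s.
2. the blank's leading edge is over the middle of the lens's glass (within 8 mm) ((y of lens_top in the frame of blank between 0.057 and 0.073 m or y of lens_top in the frame of blank between -0.073 and -0.057 m) and z of blank in the frame of ledge above 0.042 m), for 0.2 s.
At the end, for the whole second after the job is handed in: The blank rests flat on the ledge, within 5 mm of the fence and 3 degrees of its line, and its end edge is within 8 mm of the lens's centre line (all of step 2 and x of blank in the frame of ledge above 0.004 m and angle between the y axis of blank and the y axis of ledge, either way round below 0.05 rad and z of blank in the frame of ledge below 0.048 m and angle between blank's own z axis and vertical below 0.04 rad and linear speed of blank below 0.01 m/s); the robot touches nothing.
It fails at once if the blank is lifted more than 6 mm off the ledge (z of blank in the frame of ledge above 0.051 m).
It fails at once if the blank falls off the ledge (z of blank in the frame of ledge below 0.035 m).
It fails at once if the blank is tipped more than 9 degrees (angle between blank's own z axis and vertical above 0.16 rad).
It fails at once if the robot touches the lens (contact force between any of the fingers, the arm and lens above 0.5 N).
It fails at once if another thing is moved more than 15 mm (distance of any of jar, loupe, screw_tray, driver, small_blank, tape, wash_bottle, round_case from where it was at the start of the episode above 0.015 m).
It also fails if it takes over 54 s, if anything falls off the work surface, if the arm or the gripper's body presses on something with over 40 N, if the wrist force passes 120 N, or if a joint passes its speed limit or range.

## Working session

There is one attempt and no reset: what is moved stays moved. The work goes in short steps, Python scripts to look and compute and a shell command to move; the robot and the scene stay as the last step left them, time stands still between calls to the robot, and variables do not carry over. Pictures are saved under pics/ and viewed, and the job is handed in when it is done.

```bash
ls; mkdir -p pics; python3 - <<'E'
from workcell import env
import cv2
print(env.get_state())
for n in("scene","top","wrist"):
    c=env.calibration(n);print(n,c)
    cv2.imwrite(f"pics/{n}0.png",env.read_camera(n)[:,:,::-1])
E
```

```text
pics
{'clock': 0.0, 'joint_pos': array([-1.26462370e+00,  3.14029541e-01,  4.50040305e-02,  1.30360256e+00,
       -2.72077970e-06,  1.43122982e+00]), 'qvel': array([ 0.00017085, -0.00049701,  0.0007495 ,  0.00154864,  0.00089049,
       -0.00128576]), 'tau': array([ 2.18569367e-04, -4.80624139e+01,  2.98536587e+01,  1.92328321e-02,
       -2.86136162e-05, -7.72380730e-06]), 'tcp_pos': array([ 0.24775257, -0.51833278,  0.23040254]), 'orientation': array([-5.90449115e-04,  8.45908893e-01, -5.33326641e-01, -7.00139004e-04]), 'wrist_force': array([ 0.06334363,  0.3250363 , -0.16103   ]), 'ft_torque': array([-0.0060641 , -0.02246819,  0.00268385]), 'finger_gap': 0.08528774365724702}
scene {'fx': 449.1713248855474, 'fy': 449.1713248855474, 'cx': 254.85161692116017, 'cy': 196.57326184011492, 'rvec': array([ 1.1853604 ,  2.48363297, -0.82384734]), 'tvec': array([ 0.30892987, -0.27322588,  1.84633172])}
top {'fx': 485.0850083662341, 'fy': 485.0850083662341, 'cx': 254.7090939856898, 'cy': 189.16560136547258, 'rvec': array([ 2.18233555, -2.17223871,  0.06081643]), 'tvec': array([-1.31663027e-05,  5.00052875e-01,  1.31804407e+00])}
wrist {'fx': 286.0481603863556, 'fy': 286.0481603863556, 'cx': 255.42570427478574, 'cy': 186.04750146165165, 'hand_eye': array([[ 9.99999180e-01, -4.93364470e-04, -1.18196746e-03,
        -2.06161214e-04],
       [ 8.01758233e-04,  9.60788107e-01,  2.77282473e-01,
        -7.09875951e-02],
       [ 9.98818956e-04, -2.77283194e-01,  9.60787715e-01,
        -1.43263266e-01],
       [ 0.00000000e+00,  0.00000000e+00,  0.00000000e+00,
         1.00000000e+00]])}
```

View pics/top0.png

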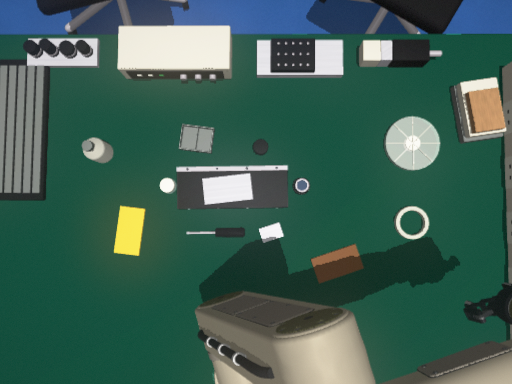

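View pics/scene0.png

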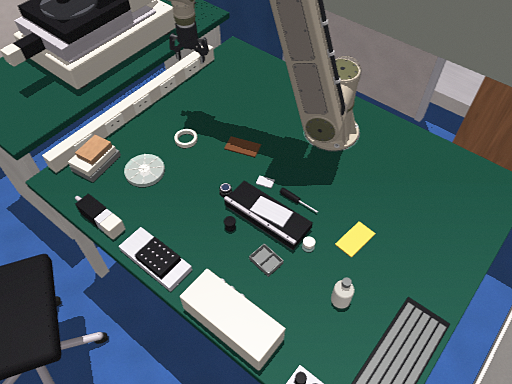

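View pics/wrist0.png

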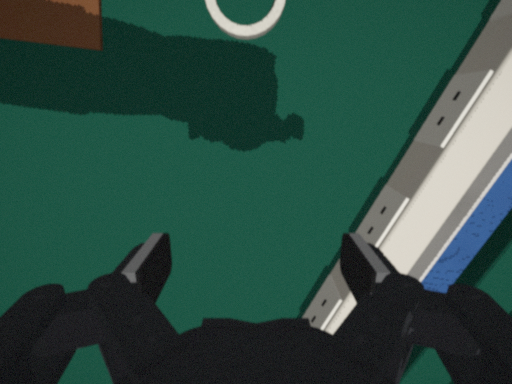

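The lens (302,185 in top) is at the -y end and the jar (168,185) at the +y end. The blank is the white plate on the ledge at (228,189). I'll take rough positions from the top view first.

```bash
cat > h.py <<'E'
import numpy as np, cv2
from workcell import env
from scipy.spatial.transform import Rotation as R
def ray(n,uv,z,st=None):
    c=env.calibration(n); uv=np.atleast_2d(np.array(uv,float))
    d=np.c_[(uv[:,0]-c["cx"])/c["fx"],(uv[:,1]-c["cy"])/c["fy"],np.ones(len(uv))]
    if n=="wrist":
        q=st["orientation"];Rt=R.from_quat([q[1],q[2],q[3],q[0]]).as_matrix()
        H=c["hand_eye"];A=Rt@H[:3,:3];o=Rt@H[:3,3]+st["tcp_pos"]
    else:
        M=cv2.Rodrigues(c["rvec"])[0];A=M.T;o=-M.T@c["tvec"]
    d=d@A.T
    return o+d*((z-o[2])/d[:,2])[:,None]
def Rt(st):
    q=st["orientation"];return R.from_quat([q[1],q[2],q[3],q[0]]).as_matrix()
E
python3 - <<'E'
from h import *
im=cv2.imread("pics/top0.png")
cv2.imwrite("pics/crop0.png",cv2.resize(im[120:250,150:320],None,fx=4.5,fy=4.5,interpolation=cv2.INTER_CUBIC))
st=env.get_state();print(Rt(st).round(3))
for nm,uv,z in [("lens",(302,185),.033),("jar",(168,185),.036),("led corners TL",(177,167),.055),("TR",(288,166),.055),("BL",(178,209),.045),("BR",(288,208),.045),("blank",(228,189),.051)]: print(nm,ray("top",uv,z).round(4))
E
```

```text
[[ 0.431 -0.902 -0.   ]
 [-0.902 -0.431  0.001]
 [-0.001 -0.    -1.   ]]
lens [[ 0.5109 -0.1265  0.033 ]]
jar [[0.5092 0.2385 0.036 ]]
led corners TL [[0.5564 0.2113 0.055 ]]
TR [[ 0.5601 -0.0873  0.055 ]]
BL [[0.4436 0.2085 0.045 ]]
BR [[ 0.4477 -0.0879  0.045 ]]
blank [[0.4978 0.0736 0.051 ]]
```

View pics/crop0.png

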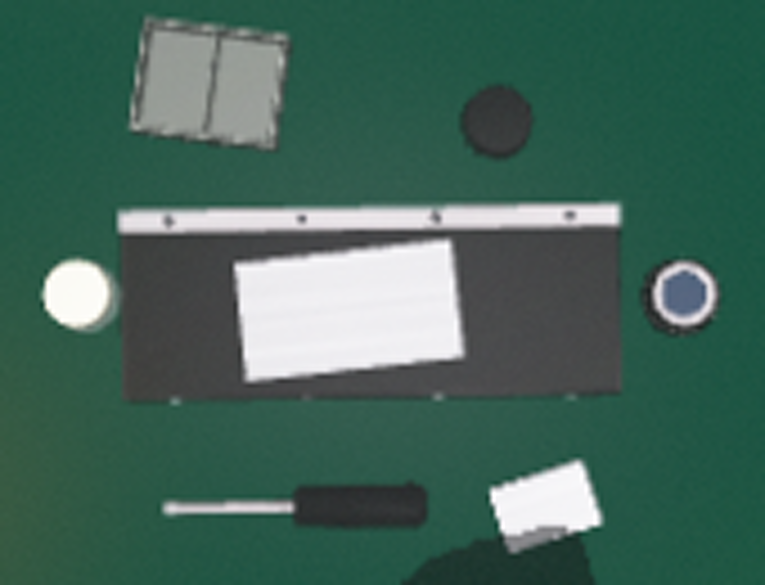

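```bash
python3 - <<'E'
from h import *
st=env.get_state();p=st["tcp_pos"][:2]
r0,a0=np.hypot(*p),np.arctan2(p[1],p[0]); t=np.array([.58,.045]);r1,a1=np.hypot(*t),np.arctan2(t[1],t[0])
M=Rt(st);yaw=np.arctan2(M[1,0],M[0,0]);y1=np.radians(90.7);print(np.degrees([yaw,y1]))
N=20;q=p
for k in range(N):
    f=(k+1)/N;r=r0+(r1-r0)*f;a=a0+(a1-a0)*f;n=r*np.array([np.cos(a),np.sin(a)])
    y=yaw+(y1-yaw)*k/N;x=np.array([np.cos(y),np.sin(y)]);yy=np.array([x[1],-x[0]])
    d=n-q;q=n;print([0,0,round(-np.degrees((y1-yaw)/N)/8,3),round(d@x/.05,2),round(d@yy/.05,2),0,0])
E
```

```text
[-64.45654185  90.7       ]
[0, 0, np.float64(-0.97), np.float64(-0.01), np.float64(-0.69), 0, 0]
[0, 0, np.float64(-0.97), np.float64(0.04), np.float64(-0.69), 0, 0]
[0, 0, np.float64(-0.97), np.float64(0.09), np.float64(-0.69), 0, 0]
[0, 0, np.float64(-0.97), np.float64(0.14), np.float64(-0.68), 0, 0]
[0, 0, np.float64(-0.97), np.float64(0.19), np.float64(-0.67), 0, 0]
[0, 0, np.float64(-0.97), np.float64(0.24), np.float64(-0.65), 0, 0]
[0, 0, np.float64(-0.97), np.float64(0.29), np.float64(-0.63), 0, 0]
[0, 0, np.float64(-0.97), np.float64(0.34), np.float64(-0.61), 0, 0]
[0, 0, np.float64(-0.97), np.float64(0.38), np.float64(-0.58), 0, 0]
[0, 0, np.float64(-0.97), np.float64(0.42), np.float64(-0.55), 0, 0]
[0, 0, np.float64(-0.97), np.float64(0.47), np.float64(-0.52), 0, 0]
[0, 0, np.float64(-0.97), np.float64(0.5), np.float64(-0.48), 0, 0]
[0, 0, np.float64(-0.97), np.float64(0.54), np.float64(-0.44), 0, 0]
[0, 0, np.float64(-0.97), np.float64(0.57), np.float64(-0.4), 0, 0]
[0, 0, np.float64(-0.97), np.float64(0.6), np.float64(-0.36), 0, 0]
[0, 0, np.float64(-0.97), np.float64(0.62), np.float64(-0.31), 0, 0]
[0, 0, np.float64(-0.97), np.float64(0.65), np.float64(-0.26), 0, 0]
[0, 0, np.float64(-0.97), np.float64(0.66), np.float64(-0.21), 0, 0]
[0, 0, np.float64(-0.97), np.float64(0.68), np.float64(-0.16), 0, 0]
[0, 0, np.float64(-0.97), np.float64(0.69), np.float64(-0.11), 0, 0]
```

```bash
python3 -m inch '[[0,0,-0.97,-0.01,-0.69,0,0],[0,0,-0.97,0.04,-0.69,0,0],[0,0,-0.97,0.09,-0.69,0,0],[0,0,-0.97,0.14,-0.68,0,0],[0,0,-0.97,0.19,-0.67,0,0],[0,0,-0.97,0.24,-0.65,0,0],[0,0,-0.97,0.29,-0.63,0,0],[0,0,-0.97,0.34,-0.61,0,0],[0,0,-0.97,0.38,-0.58,0,0],[0,0,-0.97,0.42,-0.55,0,0]]'
python3 -m inch '[[0,0,-0.97,0.47,-0.52,0,0],[0,0,-0.97,0.5,-0.48,0,0],[0,0,-0.97,0.54,-0.44,0,0],[0,0,-0.97,0.57,-0.4,0,0],[0,0,-0.97,0.6,-0.36,0,0],[0,0,-0.97,0.62,-0.31,0,0],[0,0,-0.97,0.65,-0.26,0,0],[0,0,-0.97,0.66,-0.21,0,0],[0,0,-0.97,0.68,-0.16,0,0],[0,0,-0.97,0.69,-0.11,0,0],[0,0,0,0,0,0,1],[0,0,0,0,0,0,1]]'
python3 -m inch '[[0,0,0,0,0,0,1],[0,0,0,0,0,0,1],[0,0,0,0,0,0,1],[0,0,0,0,0,0,1],[0,0,0,0,0,0,1],[0,0,0,0,0,0,1]]'
python3 - <<'E'
from h import *
st=env.get_state();print(st["clock"],st["tcp_pos"],Rt(st).round(3),st["joint_pos"],st["finger_gap"])
cv2.imwrite("pics/w1.png",env.read_camera("wrist")[:,:,::-1])
cv2.imwrite("pics/t1.png",env.read_camera("top")[:,:,::-1])
E
```

```text
clock: 1.15
tcp_pos: [0.5015, -0.2878, 0.2309]
orientation: [-0.0, 0.993, 0.117, -0.0]
wrist_force: [0.7, -0.4, 0.7]
finger_gap: 0.0856
clock: 2.35
tcp_pos: [0.5802, 0.0457, 0.231]
orientation: [-0.0, 0.702, 0.712, -0.0]
wrist_force: [0.7, -0.8, 0.4]
finger_gap: 0.0589
clock: 2.95
tcp_pos: [0.5805, 0.0446, 0.2313]
orientation: [0.0, 0.703, 0.711, -0.0]
wrist_force: [-0.1, 0.1, 0.3]
finger_gap: 0.0002
2.95 [0.58046479 0.04463396 0.2313004 ] [[-0.012  1.     0.   ]
 [ 1.     0.012 -0.   ]
 [-0.     0.    -1.   ]] [-6.10599441e-02  3.27264426e-01  6.57103993e-02  1.30916108e+00
 -9.35659744e-05 -7.34577357e-02] 0.0002030338698187552
```

View pics/w1.png

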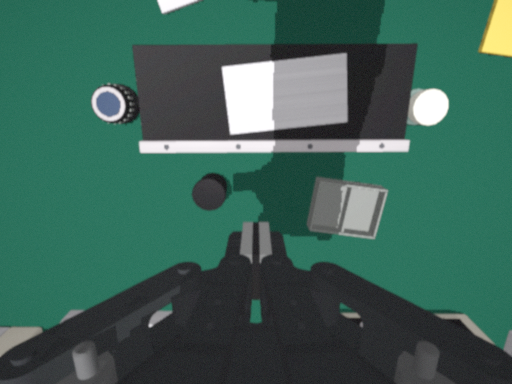

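The wrist view shows the ledge, the blank at (286,93), the lens glass at (109,104) and the fence at row ~146. The closed fingers are at (257,245).

```bash
cat > meas.py <<'E'
from h import *
import sys
def measure(n,roi,lensbox,fencebox,tag):
    st=env.get_state();im=env.read_camera(n)
    cv2.imwrite(f"pics/{tag}.png",im[:,:,::-1])
    g=im.astype(int); gray=g.mean(2)
    out={}
    def big(m,box):
        mm=np.zeros(m.shape,np.uint8);a,b,c,d=box;mm[b:d,a:c]=m[b:d,a:c]
        cs=cv2.findContours(mm,cv2.RETR_EXTERNAL,cv2.CHAIN_APPROX_NONE)[0]
        return max(cs,key=cv2.contourArea)
    b=big(gray>95,roi); r=cv2.minAreaRect(b); P=ray(n,cv2.boxPoints(r),.051,st)[:,:2]
    out["blank"]=(P,P.mean(0)); 
    sides=[P[(i+1)%4]-P[i] for i in range(4)];L=max(sides,key=np.linalg.norm)
    out["len"]=[round(np.linalg.norm(s),4) for s in sides[:2]]
    L=L if L[1]>0 else -L; out["blankyaw"]=np.arctan2(-L[0],L[1])
    f=big(gray>120,fencebox);F=ray(n,cv2.boxPoints(cv2.minAreaRect(f)),.055,st)[:,:2]
    out["fence"]=F;s=[F[(i+1)%4]-F[i] for i in range(4)];L=max(s,key=np.linalg.norm);L=L if L[1]>0 else -L
    out["ledgeyaw"]=np.arctan2(-L[0],L[1]);out["fl"]=[round(np.linalg.norm(x),4) for x in s[:2]]
    m=(g[:,:,2]>g[:,:,0]+18)&(g[:,:,2]>g[:,:,1]+5)
    l=big(m,lensbox);c,rad=cv2.minEnclosingCircle(l);Q=ray(n,[c,(c[0]+rad,c[1])],.033,st);out["lens"]=Q[0,:2];out["lr"]=np.linalg.norm(Q[1]-Q[0])
    y=out["ledgeyaw"];ey=np.array([-np.sin(y),np.cos(y)]);ex=np.array([np.cos(y),np.sin(y)])
    fc=F.mean(0); led=fc-ex*.050; out["ledge"]=led
    for k,v in(("blank",out["blank"][1]),("lens",out["lens"])): out[k+"_in_ledge"]=(np.dot(v-led,ex),np.dot(v-led,ey))
    out["corners_in_ledge"]=np.c_[(P-led)@ex,(P-led)@ey]
    return out,st
if __name__=="__main__":
    a=sys.argv
    o,st=measure(a[1],*[tuple(map(int,x.split(","))) for x in a[2:5]],a[5])
    for k,v in o.items(): print(k,[np.round(x,4).tolist() for x in v] if isinstance(v,tuple) else np.round(v,4).tolist())
E
echo WRIST; python3 meas.py wrist 190,50,380,138 85,80,135,130 130,136,420,158 w2
echo TOP;python3 meas.py top 196,172,260,206 293,175,311,196 172,162,294,172 t2
```

```text
WRIST
blank [[[0.4719, 0.0071], [0.4576, 0.1377], [0.5292, 0.1531], [0.5453, 0.0138]], [0.501, 0.0779]]
len [0.1314, 0.0732]
blankyaw 0.1155
fence [[0.5509, -0.0853], [0.546, 0.2156], [0.5609, 0.218], [0.5659, -0.0868]]
ledgeyaw 0.0164
fl [0.301, 0.0151]
lens [0.5126, -0.1248]
lr 0.0145
ledge [0.5059, 0.0645]
blank_in_ledge [-0.0047, 0.0134]
lens_in_ledge [0.0036, -0.1894]
corners_in_ledge [[-0.035, -0.0569], [-0.0471, 0.0739], [0.0247, 0.0881], [0.0386, -0.0514]]
TOP
blank [[[0.5435, 0.1604], [0.544, 0.0066], [0.4551, 0.0061], [0.4544, 0.1592]], [0.4992, 0.0831]]
len [0.1538, 0.0889]
blankyaw 0.0035
fence [[0.5699, 0.2143], [0.5709, -0.0846], [0.5466, -0.0846], [0.5455, 0.2138]]
ledgeyaw 0.0032
fl [0.2989, 0.0243]
lens [0.5112, -0.1255]
lr 0.0133
ledge [0.5082, 0.0645]
blank_in_ledge [-0.0089, 0.0186]
lens_in_ledge [0.0024, -0.19]
corners_in_ledge [[0.0355, 0.0958], [0.0356, -0.058], [-0.0533, -0.0582], [-0.0535, 0.0948]]
```

View pics/t1.png

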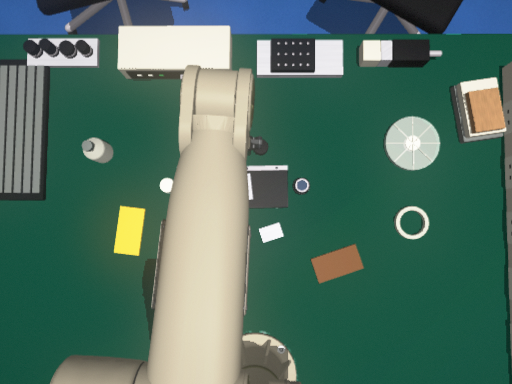

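Measured: ledge at about (0.507, 0.0645) with yaw about 0.014, blank 13 mm off the fence and skewed 0.1 rad, and lens glass at (0.5126, -0.125). I'll move in front of the blank's near side, then down.

```bash
python3 -m inch '[[0,0,0,0.2,-0.8,0,1],[0,0,0,0.2,-0.8,0,1],[0,0,0,0.16,-0.8,0,1],[0,0,0,0,-0.6,0,1],[0,0,0,0,0,0.8,1],[0,0,0,0,0,0.8,1],[0,0,0,0,0,0.8,1],[0,0,0,0,0,0.6,1],[0,0,0,0,0,0,1],[0,0,0,0,0,0,1]]'
```

```text
clock: 4.15
tcp_pos: [0.4299, 0.071, 0.0817]
orientation: [-0.0, 0.702, 0.712, -0.0]
wrist_force: [-0.2, 0.7, 0.7]
finger_gap: -0.0003
```

```bash
python3 -m inch '[[0,0,0,0.06,0,0.4,1],[0,0,0,0,0,0.28,1],[0,0,0,0,0,0,1],[0,0,0,0,0,0,1]]'
python3 - <<'E'
from h import *
cv2.imwrite("pics/w3.png",env.read_camera("wrist")[:,:,::-1])
cv2.imwrite("pics/s3.png",cv2.resize(env.read_camera("scene")[140:290,180:370,::-1],None,fx=4,fy=4,interpolation=cv2.INTER_CUBIC))
print(env.get_state()["tcp_pos"])
E
```

```text
clock: 4.55
tcp_pos: [0.4314, 0.074, 0.0489]
orientation: [0.001, 0.703, 0.712, 0.001]
wrist_force: [1.3, -0.3, 0.1]
finger_gap: -0.0002
[0.4315199  0.07395354 0.0489169 ]
```

View pics/w3.png

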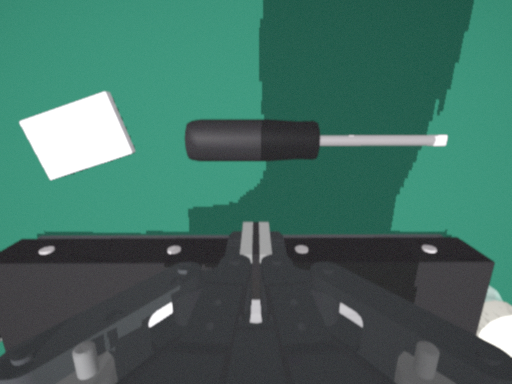

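View pics/s3.png

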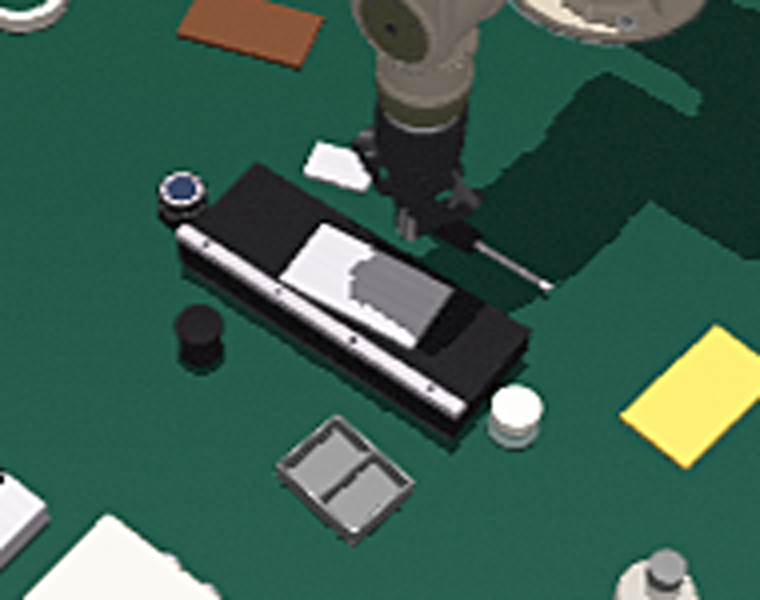

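The fingertips stand clear in front of the blank, the driver is untouched, and the ledge is free. Now pushing towards the fence slowly.

```bash
python3 -m inch '[[0,0,0,0,0.1,0.02,1],[0,0,0,0,0.1,0,1],[0,0,0,0,0.1,0,1],[0,0,0,0,0.1,0,1],[0,0,0,0,0,0,1]]'
python3 -m inch '[[0,0,0,0,0.06,0,1],[0,0,0,0,0.06,0,1],[0,0,0,0,0.06,0,1]]'
python3 -m inch '[[0,0,0,0,0.06,0,1],[0,0,0,0,0,0,1]]'
```

```text
clock: 5.15
tcp_pos: [0.4511, 0.0742, 0.0463]
orientation: [0.0, 0.703, 0.712, 0.0]
wrist_force: [0.6, -0.0, 0.5]
finger_gap: 0.0001
clock: 5.45
tcp_pos: [0.4584, 0.0744, 0.046]
orientation: [-0.0, 0.702, 0.712, -0.001]
wrist_force: [-1.9, -0.6, 0.5]
finger_gap: 0.0001
clock: 5.65
tcp_pos: [0.4624, 0.0744, 0.0462]
orientation: [0.0, 0.703, 0.712, 0.0]
wrist_force: [-0.1, 0.3, -0.2]
finger_gap: -0.0
```

```bash
python3 -m inch '[[0,0,0,0,0.04,-0.02,1],[0,0,0,0,0.04,0,1],[0,0,0,0,0,0,1]]'
python3 -m inch '[[0,0,0,0,0.03,0,1],[0,0,0,0,0.03,0,1]]'
python3 - <<'E'
from h import *
cv2.imwrite("pics/w4.png",env.read_camera("wrist")[:,:,::-1])
cv2.imwrite("pics/s4.png",cv2.resize(env.read_camera("scene")[140:290,180:370,::-1],None,fx=4,fy=4,interpolation=cv2.INTER_CUBIC))
print(env.get_state()["tcp_pos"],env.get_state()["wrist_force"])
E
```

```text
clock: 5.95
tcp_pos: [0.4655, 0.0747, 0.0471]
orientation: [-0.001, 0.702, 0.712, -0.0]
wrist_force: [-2.8, 2.1, 1.0]
finger_gap: 0.0001
clock: 6.15
tcp_pos: [0.4666, 0.075, 0.0469]
orientation: [-0.002, 0.702, 0.712, -0.001]
wrist_force: [-10.0, 2.6, 5.8]
finger_gap: -0.0001
[0.46650319 0.07496351 0.0468582 ] [-7.5672042   2.75096789  4.64129564]
```

View pics/s4.png

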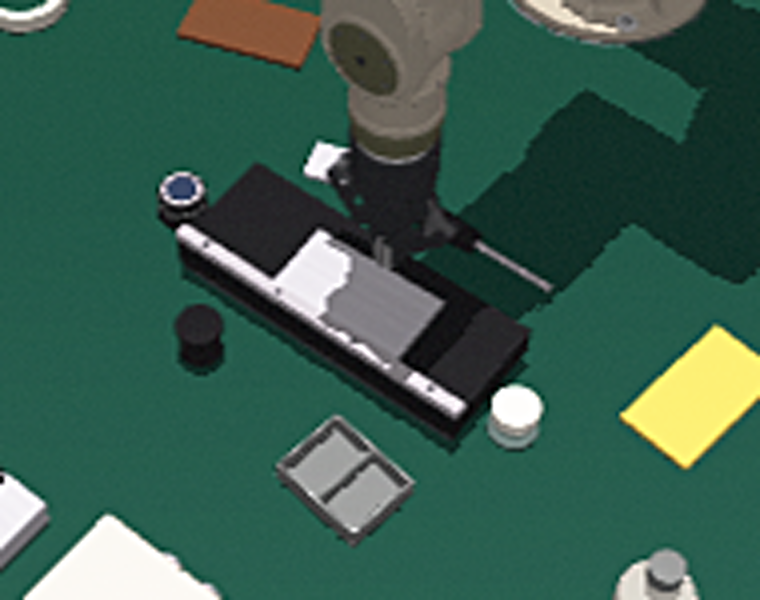

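The scene view shows the blank's back edge meeting the fence along its length, and the force has risen to 10 N. Backing off and checking from above.

```bash
python3 -m inch '[[0,0,0,0,0,0,1],[0,0,0,0,-0.15,0,1],[0,0,0,0,-0.15,0,1],[0,0,0,0,0,-0.8,1],[0,0,0,0,0,-0.9,1],[0,0,0,0.3,0.6,-0.9,1],[0,0,0,0.3,0.9,-0.8,1],[0,0,0,0,0.9,0,1],[0,0,0,0,0.3,0,1],[0,0,0,0,0,0,1],[0,0,0,0,0,0,1]]'
python3 meas.py wrist 150,30,420,138 40,80,135,130 60,136,420,158 w5
```

```text
clock: 7.35
tcp_pos: [0.5762, 0.1011, 0.2042]
orientation: [-0.0, 0.703, 0.712, -0.0]
wrist_force: [-0.2, -0.1, -0.1]
finger_gap: -0.0003
blank [[[0.476, 0.0103], [0.4745, 0.1397], [0.5386, 0.143], [0.5402, 0.0053]], [0.5073, 0.0745]]
len [0.1294, 0.0642]
blankyaw 0.0118
fence [[0.5398, -0.0825], [0.5363, 0.2143], [0.5578, 0.2169], [0.5614, -0.086]]
ledgeyaw 0.0118
fl [0.2968, 0.0216]
lens [0.5121, -0.1234]
lr 0.0141
ledge [0.4988, 0.0651]
blank_in_ledge [0.0086, 0.0094]
lens_in_ledge [0.011, -0.1886]
corners_in_ledge [[-0.0235, -0.0545], [-0.0235, 0.0749], [0.0407, 0.0774], [0.0407, -0.0603]]
```

View pics/w5.png

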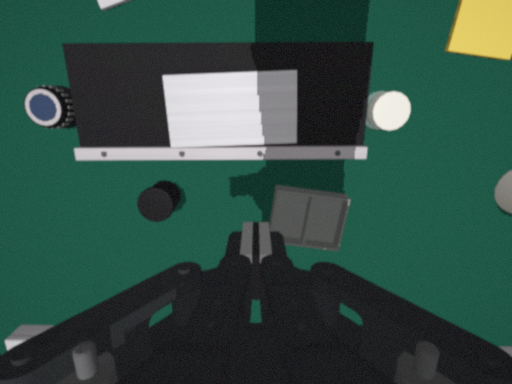

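```bash
python3 - <<'E'
from h import *
st=env.get_state();im=env.read_camera("wrist");g=im.astype(float).mean(2)
def edge(cols,r0,r1,sign,z,name):
    pts=[]
    for c in cols:
        d=np.diff(g[r0:r1,c])*sign;k=d.argmax()
        lo=max(k-1,0);w=np.clip(d[lo:k+2],0,None);pts.append((c,r0+.5+(w*np.arange(lo,lo+len(w))).sum()/w.sum()))
    P=ray("wrist",pts,z,st)
    ok=np.ones(len(P),bool)
    for _ in range(4):
        a=np.polyfit(P[ok,1],P[ok,0],1);e=P[:,0]-np.polyval(a,P[:,1]);ok=abs(e)<max(2*e[ok].std(),2e-4)
    print(name,"yaw",-a[0].round(4),"x at y=.075",np.polyval(a,.075).round(4),"rms",e[ok].std().round(5),ok.sum())
edge(range(172,292,3),60,90,1,.051,"blank near")
edge(range(85,360,4),150,170,-1,.055,"fence outer")
edge(range(80,160,3),140,156,1,.055,"fence inner(free)")
edge(range(90,360,4),36,52,-1,.045,"ledge near")
for c in range(170,300,20): print(c,g[132:164,c].astype(int))
cv2.imwrite("pics/w6.png",cv2.resize(im[60:170,150:310,::-1],None,fx=5,fy=5,interpolation=cv2.INTER_CUBIC))
E
```

```text
blank near yaw 0.0477 x at y=.075 0.4769 rms 0.00014 39
fence outer yaw 0.0171 x at y=.075 0.5622 rms 0.00018 69
fence inner(free) yaw 0.0145 x at y=.075 0.5488 rms 4e-05 25
ledge near yaw 0.0154 x at y=.075 0.4497 rms 0.00038 48
170 [210 211 210 208 208 206 204 195 182 171 169 163 156 153 146 147 169 194
 205 207 205 207 206 203 202 203 203 197 166 111  71  66]
190 [221 221 220 221 221 221 219 219 220 221 222 223 224 222 216 195 178 196
 206 207 207 208 207 205 204 205 204 189 153  96  65  67]
210 [223 223 222 223 224 222 220 222 225 225 227 225 224 219 194 155 170 197
 209 211 211 211 211 210 208 209 207 196 157  98  67  65]
230 [224 222 224 224 224 223 224 225 226 229 227 226 221 199 151 130 177 207
 212 212 212 213 212 210 210 210 207 187 141  85  69  68]
250 [224 223 225 223 222 223 223 226 227 228 227 225 214 179 117 118 178 206
 210 210 211 211 211 210 209 208 206 186 139  85  67  67]
270 [135 137 134 135 134 133 138 140 140 138 140 131 108  66  58  91 115 125
 126 125 124 124 126 123 122 124 121 107  76  47  37  38]
290 [136 135 136 134 134 137 138 139 142 138 135 114  74  42  61  91 118 125
 125 123 125 124 126 124 125 126 122  99  67  41  41  41]
```

View pics/w6.png

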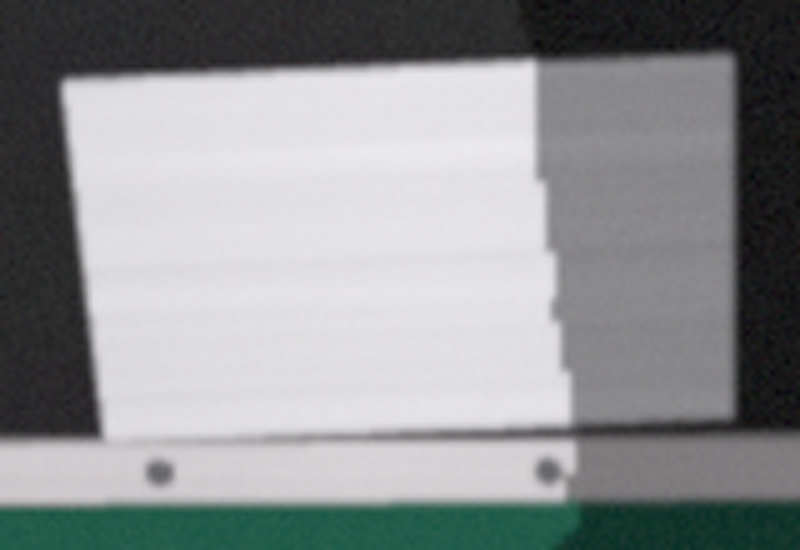

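The blank is still 0.032 rad skewed, with a gap of about 4 mm at its +y end. I'll push again nearer the +y end.

```bash
python3 -m inch '[[0,0,0,0.16,-0.8,0,1],[0,0,0,0.16,-0.9,0,1],[0,0,0,0,-0.9,0,1],[0,0,0,0,0,0.8,1],[0,0,0,0,0,0.8,1],[0,0,0,0,0,0.8,1],[0,0,0,0,0,0.5,1],[0,0,0,0,0,0.22,1],[0,0,0,0,0,0,1],[0,0,0,0,0,0,1]]'
```

```text
clock: 8.45
tcp_pos: [0.4471, 0.1157, 0.0497]
orientation: [0.001, 0.703, 0.712, 0.001]
wrist_force: [0.6, 0.3, 0.2]
finger_gap: 0.0
```

```bash
python3 -m inch '[[0,0,0,0,0.06,0.02,1],[0,0,0,0,0.06,0,1],[0,0,0,0,0.06,0,1],[0,0,0,0,0.06,0,1],[0,0,0,0,0.04,0,1],[0,0,0,0,0,0,1]]'
python3 -m inch '[[0,0,0,0,0.03,0,1],[0,0,0,0,0.03,0,1]]'
python3 -m inch '[[0,0,0,0,0.03,0,1],[0,0,0,0,0,0,1]]'
```

```text
clock: 9.05
tcp_pos: [0.4609, 0.1158, 0.0476]
orientation: [0.0, 0.703, 0.712, 0.0]
wrist_force: [-0.1, -0.1, 0.2]
finger_gap: -0.0002
clock: 9.25
tcp_pos: [0.4634, 0.1158, 0.0475]
orientation: [-0.0, 0.703, 0.712, -0.0]
wrist_force: [0.0, -0.5, 0.7]
finger_gap: -0.0001
clock: 9.45
tcp_pos: [0.4648, 0.1159, 0.0475]
orientation: [-0.0, 0.702, 0.712, -0.0]
wrist_force: [-0.8, -0.2, 0.7]
finger_gap: -0.0
```

```bash
python3 -m inch '[[0,0,0,0,0.03,0,1],[0,0,0,0,0.03,0,1]]'
python3 -m inch '[[0,0,0,0,0.03,0,1],[0,0,0,0,0,0,1]]'
```

```text
clock: 9.65
tcp_pos: [0.4677, 0.116, 0.0475]
orientation: [-0.0, 0.702, 0.712, -0.0]
wrist_force: [-1.0, 0.9, 0.4]
finger_gap: -0.0
clock: 9.85
tcp_pos: [0.4678, 0.116, 0.0473]
orientation: [-0.001, 0.702, 0.712, -0.001]
wrist_force: [-4.3, 1.5, 3.4]
finger_gap: 0.0002
```

```bash
python3 -m inch '[[0,0,0,0,0.03,0,1],[0,0,0,0,0,0,1],[0,0,0,0,-0.1,0,1],[0,0,0,0,-0.2,0,1],[0,0,0,0,-0.1,-0.1,1],[0,0,0,0,0,-0.8,1],[0,0,0,0,0,-0.9,1],[0,0,0,0.3,0.7,-0.9,1],[0,0,0,0,0.9,-0.4,1],[0,0,0,0,0.9,0,1],[0,0,0,0,0.3,0,1],[0,0,0,0,0,0,1]]'
cat > edges.py <<'E'
from h import *
import sys
# cols for blank edge from a mask; prints yaws
def run(bc,tag,rb=(55,95)):
    st=env.get_state();im=env.read_camera("wrist");g=im.astype(float).mean(2);cv2.imwrite(f"pics/{tag}.png",im[:,:,::-1])
    return st,im,g
def edge(g,st,cols,r0,r1,sign,z,name):
    pts=[]
    for c in cols:
        d=np.diff(g[r0:r1,c])*sign;k=d.argmax()
        lo=max(k-1,0);w=np.clip(d[lo:k+2],0,None);pts.append((c,r0+.5+(w*np.arange(lo,lo+len(w))).sum()/w.sum()))
    P=ray("wrist",pts,z,st);ok=np.ones(len(P),bool)
    for _ in range(4):
        a=np.polyfit(P[ok,1],P[ok,0],1);e=P[:,0]-np.polyval(a,P[:,1]);ok=abs(e)<max(2*e[ok].std(),2e-4)
    print(name,"yaw",-a[0].round(4),"x at y=.075",np.polyval(a,.075).round(4),"rms",e[ok].std().round(5),ok.sum());return a
E
python3 -c "
from edges import *
st,im,g=run(0,'w7');print(st['tcp_pos'],st['clock'])"
```

```text
clock: 11.05
tcp_pos: [0.5876, 0.1299, 0.1957]
orientation: [0.001, 0.703, 0.711, 0.001]
wrist_force: [-0.1, -0.2, 0.1]
finger_gap: -0.0
[0.58761959 0.12993044 0.19567244] 11.05
```

View pics/w7.png

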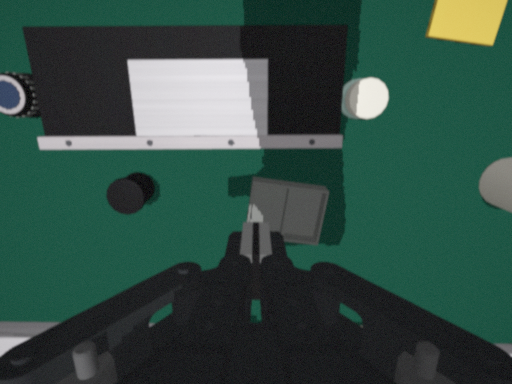

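```bash
python3 - <<'E'
from edges import *
st,im,g=run(0,"w8")
edge(g,st,range(136,262,3),48,72,1,.051,"blank near")
edge(g,st,range(50,330,4),142,160,-1,.055,"fence outer")
edge(g,st,range(45,128,3),128,144,1,.055,"fence inner")
gl=(im[...,2].astype(int)>im[...,0]+18)&(im[...,2].astype(int)>im[...,1]+5)
b=np.zeros_like(gl,np.uint8);b[70:130,0:35]=gl[70:130,0:35]
cv2.imwrite("pics/l.png",cv2.resize(im[60:140,0:60,::-1],None,fx=6,fy=6))
# blank end edges along rows
for c0,c1,s,nm in((120,145,1,"lead"),(255,280,-1,"trail")):
    pts=[]
    for r in range(66,130,4):
        d=np.diff(g[r,c0:c1])*s;k=d.argmax();lo=max(k-1,0);w=np.clip(d[lo:k+2],0,None);pts.append((c0+.5+(w*np.arange(lo,lo+len(w))).sum()/w.sum(),r))
    P=ray("wrist",pts,.051,st);print(nm,np.median(P[:,:2],0).round(4),np.ptp(P[:,1]).round(4))
E
```

```text
blank near yaw 0.0133 x at y=.075 0.4786 rms 4e-05 38
fence outer yaw 0.0164 x at y=.075 0.5619 rms 0.00018 69
fence inner yaw 0.0229 x at y=.075 0.5476 rms 0.00017 27
lead [0.5101 0.0099] 0.0012
trail [0.5085 0.1412] 0.0011
```

The blank is flat: yaw 0.013 against the ledge's 0.015, and no gap. Its leading edge is at y≈0.0105 and the lens at y≈-0.125, so travel is about 0.135 m. Moving behind the trailing (+y) end.

```bash
python3 -m inch '[[0,0,0,0.4,-0.7,0,1],[0,0,0,0.36,-0.79,0,1],[0,0,0,0,0,0.8,1],[0,0,0,0,0,0.8,1],[0,0,0,0,0,0.8,1],[0,0,0,0,0,0,1],[0,0,0,0,0,0,1]]'
python3 - <<'E'
from h import *
cv2.imwrite("pics/s9.png",cv2.resize(env.read_camera("scene")[140:290,180:370,::-1],None,fx=4,fy=4,interpolation=cv2.INTER_CUBIC))
E
```

```text
clock: 11.85
tcp_pos: [0.509, 0.1671, 0.0763]
orientation: [-0.0, 0.702, 0.712, -0.001]
wrist_force: [0.9, 0.7, 0.4]
finger_gap: 0.0001
```

View pics/s9.png

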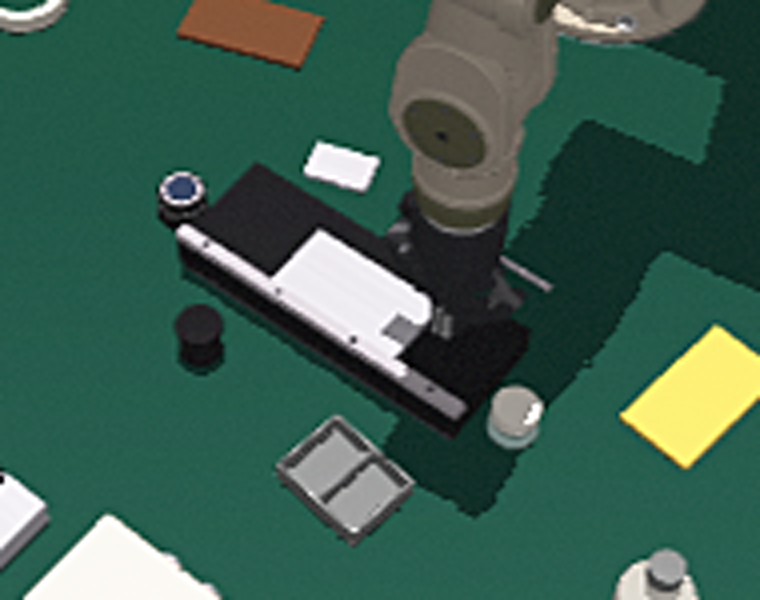

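```bash
python3 -m inch '[[0,0,0,0,0.07,0.3,1],[0,0,0,0,0,0.24,1],[0,0,0,0,0,0,1],[0,0,0,0,0,0,1]]'
python3 -m inch '[[0,0,0,-0.06,0,0,1],[0,0,0,-0.06,0,0,1],[0,0,0,-0.06,0,0,1],[0,0,0,-0.06,0,0,1],[0,0,0,0,0,0,1]]'
```

```text
clock: 12.3
tcp_pos: [0.5142, 0.1673, 0.0495]
orientation: [0.0, 0.703, 0.712, 0.0]
wrist_force: [-0.7, 1.0, 0.2]
finger_gap: 0.0002
clock: 12.8
tcp_pos: [0.5142, 0.1547, 0.0489]
orientation: [0.0, 0.703, 0.711, -0.0]
wrist_force: [-1.1, 0.0, -0.7]
finger_gap: -0.0001
```

```bash
python3 -m inch '[[0,0,0,-0.06,0,0.02,1],[0,0,0,-0.06,0,0,1],[0,0,0,-0.06,0,0,1],[0,0,0,-0.06,0,0,1],[0,0,0,-0.06,0,0,1],[0,0,0,-0.06,0,0,1],[0,0,0,-0.06,0,0,1],[0,0,0,-0.06,0,0,1],[0,0,0,-0.06,0,0,1],[0,0,0,-0.06,0,0,1],[0,0,0,0,0,0,1]]'
python3 - <<'E'
from h import *
cv2.imwrite("pics/s10.png",cv2.resize(env.read_camera("scene")[140:290,180:370,::-1],None,fx=4,fy=4,interpolation=cv2.INTER_CUBIC))
cv2.imwrite("pics/w10.png",env.read_camera("wrist")[:,:,::-1])
E
```

```text
clock: 13.9
tcp_pos: [0.5146, 0.1247, 0.0478]
orientation: [0.0, 0.703, 0.711, -0.0]
wrist_force: [-0.3, -0.3, -0.2]
finger_gap: -0.0002
```

View pics/s10.png

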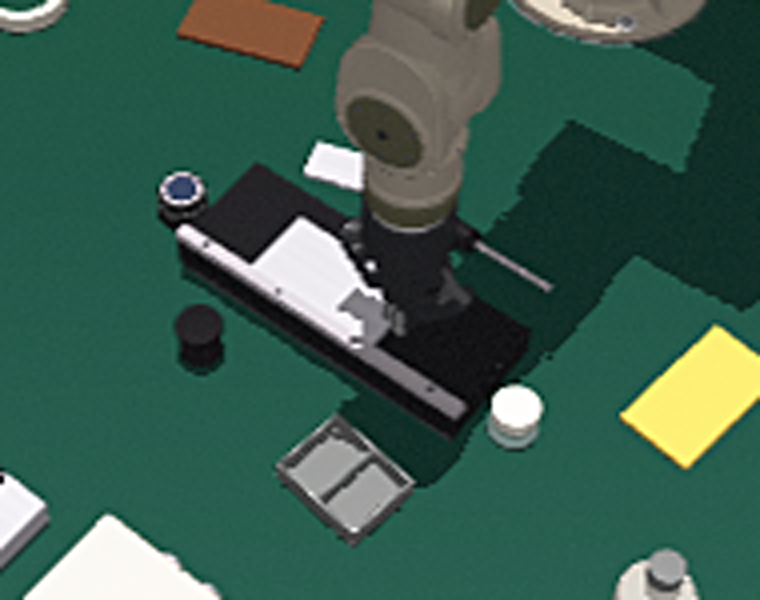

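View pics/w10.png

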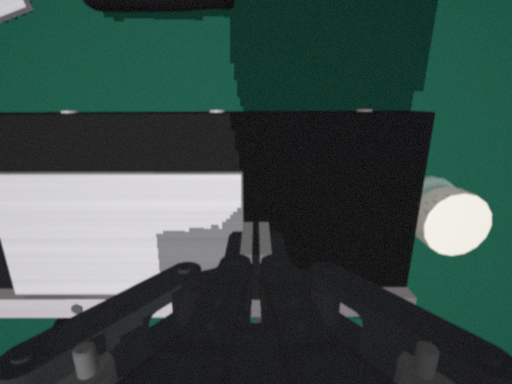

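It slides straight: the trailing edge is at column 243 of the wrist view, right at the fingers.

```bash
python3 - <<'E'
from h import *
st=env.get_state();print(ray("wrist",[(243,180),(243,215)],.051,st).round(4), ray("wrist",[(10,173),(230,172)],.051,st).round(4),st["tcp_pos"])
E
python3 -m inch '[[0,0,0,-0.08,0,0,1],[0,0,0,-0.08,0,0,1],[0,0,0,-0.08,0,0,1],[0,0,0,-0.08,0,0,1],[0,0,0,-0.08,0,0,1],[0,0,0,-0.08,0,0,1],[0,0,0,-0.08,0,0,1],[0,0,0,-0.08,0,0,1],[0,0,0,-0.08,0,0,1],[0,0,0,-0.08,0,0,1],[0,0,0,-0.08,0,0,1],[0,0,0,0,0,0,1]]'
python3 -m inch '[[0,0,0,-0.08,0,0,1],[0,0,0,-0.08,0,0,1],[0,0,0,-0.08,0,0,1],[0,0,0,-0.08,0,0,1],[0,0,0,-0.08,0,0,1],[0,0,0,-0.08,0,0,1],[0,0,0,-0.08,0,0,1],[0,0,0,-0.08,0,0,1],[0,0,0,-0.08,0,0,1],[0,0,0,0,0,0,1]]'
python3 - <<'E'
from h import *
cv2.imwrite("pics/w11.png",env.read_camera("wrist")[:,:,::-1])
E
```

```text
[[0.4821 0.1188 0.051 ]
 [0.5011 0.1188 0.051 ]] [[0.4798 0.0016 0.051 ]
 [0.478  0.1123 0.051 ]] [0.51471033 0.12499042 0.0478865 ]
clock: 15.2
tcp_pos: [0.5152, 0.0804, 0.0477]
orientation: [0.0, 0.703, 0.711, -0.0]
wrist_force: [0.4, -0.3, 0.7]
finger_gap: -0.0001
clock: 16.2
tcp_pos: [0.5155, 0.0445, 0.0477]
orientation: [0.0, 0.703, 0.711, -0.0]
wrist_force: [-0.3, 1.0, -0.0]
finger_gap: 0.0001
```

View pics/w11.png

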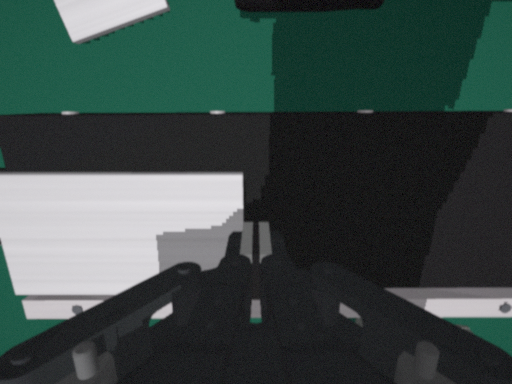

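```bash
python3 -m inch '[[0,0,0,-0.08,0,0,1],[0,0,0,-0.08,0,0,1],[0,0,0,-0.08,0,0,1],[0,0,0,-0.08,0,0,1],[0,0,0,-0.08,0,0,1],[0,0,0,-0.08,0,0,1],[0,0,0,-0.08,0,0,1],[0,0,0,-0.06,0,0,1],[0,0,0,-0.02,0,0,1],[0,0,0,0,0,0,1],[0,0,0,0,0,0,1]]'
python3 -m inch '[[0,0,0,0.05,0,0,1],[0,0,0,0.2,0,0,1],[0,0,0,0.2,0,0,1],[0,0,0,0,0,-0.8,1],[0,0,0,0,0,-0.9,1],[0,0,0,0,0.6,-0.9,1],[0,0,0,-0.6,0.8,-0.5,1],[0,0,0,-0.7,0,0,1],[0,0,0,-0.7,0,0,1],[0,0,0,0,0,0,1],[0,0,0,0,0,0,1]]'
python3 - <<'E'
from edges import *
st,im,g=run(0,"w12");print(st["tcp_pos"])
E
```

```text
clock: 17.35
tcp_pos: [0.5161, 0.0131, 0.0478]
orientation: [0.0, 0.703, 0.712, -0.0]
wrist_force: [-0.2, -0.4, -0.0]
finger_gap: 0.0006
clock: 18.45
tcp_pos: [0.5803, -0.0599, 0.1964]
orientation: [-0.0, 0.703, 0.711, -0.0]
wrist_force: [0.1, -0.0, 0.0]
finger_gap: 0.0003
[ 0.58029059 -0.05994888  0.19640923]
```

View pics/w12.png

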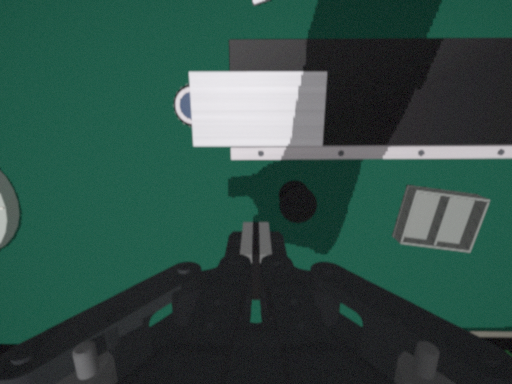

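```bash
python3 - <<'E'
from edges import *
st,im,g=run(0,"w13")
edge(g,st,range(200,320,3),60,85,1,.051,"blank near")
edge(g,st,range(245,500,4),150,172,-1,.055,"fence outer")
edge(g,st,range(335,500,4),138,156,1,.055,"fence inner")
for c0,c1,s,nm in((184,200,1,"lead"),(315,335,-1,"trail")):
    pts=[]
    for r in [78,82,84,124,128,132,136,140] if nm=="lead" else range(78,138,4):
        d=np.diff(g[r,c0:c1])*s;k=d.argmax();lo=max(k-1,0);w=np.clip(d[lo:k+2],0,None);pts.append((c0+.5+(w*np.arange(lo,lo+len(w))).sum()/w.sum(),r))
    P=ray("wrist",pts,.051,st);print(nm,np.median(P[:,:2],0).round(4),np.ptp(P[:,1]).round(4))
# white ring outer/inner left arc
for r in (98,101,104,107,110): print(r,im[r,170:196].astype(int)[:, [0,2]].tolist())
for u in (176,181): print(u,ray("wrist",(u,104),.033,st).round(4))
cv2.imwrite("pics/l13.png",cv2.resize(im[70:150,160:240,::-1],None,fx=7,fy=7,interpolation=cv2.INTER_CUBIC))
E
```

```text
blank near yaw 0.0108 x at y=.075 0.4788 rms 4e-05 36
fence outer yaw 0.0169 x at y=.075 0.5623 rms 0.0001 54
fence inner yaw 0.013 x at y=.075 0.5485 rms 6e-05 34
lead [ 0.5322 -0.1235] 0.0008
trail [0.5115 0.0074] 0.0009
98 [[37, 76], [44, 80], [57, 86], [79, 96], [98, 101], [161, 159], [211, 210], [220, 219], [219, 217], [212, 212], [179, 187], [125, 151], [100, 137], [97, 137], [97, 135], [97, 137], [96, 137], [95, 136], [112, 147], [166, 180], [216, 220], [227, 230], [228, 229], [228, 230], [228, 230], [228, 230]]
101 [[31, 76], [32, 75], [40, 70], [65, 75], [142, 141], [203, 203], [221, 220], [221, 220], [210, 210], [174, 184], [119, 148], [96, 136], [93, 134], [95, 136], [94, 136], [97, 137], [97, 137], [96, 138], [104, 140], [161, 176], [215, 219], [228, 230], [230, 231], [229, 230], [229, 230], [229, 231]]
104 [[33, 73], [44, 80], [53, 82], [80, 87], [148, 148], [209, 208], [223, 222], [221, 219], [205, 206], [151, 168], [100, 138], [94, 135], [95, 135], [95, 136], [95, 134], [97, 137], [94, 135], [95, 135], [105, 140], [149, 169], [206, 212], [226, 229], [231, 233], [231, 233], [230, 233], [231, 233]]
107 [[34, 77], [33, 75], [49, 79], [69, 78], [139, 138], [201, 199], [220, 219], [223, 221], [208, 209], [164, 178], [112, 145], [96, 136], [91, 136], [91, 134], [92, 135], [97, 135], [93, 134], [93, 133], [102, 139], [135, 160], [189, 199], [222, 226], [230, 232], [230, 232], [231, 232], [231, 233]]
110 [[39, 78], [32, 74], [33, 75], [48, 77], [91, 96], [162, 160], [210, 209], [221, 219], [218, 217], [200, 201], [148, 161], [100, 136], [93, 134], [93, 136], [91, 133], [93, 133], [94, 136], [95, 136], [97, 137], [124, 155], [179, 192], [219, 222], [228, 229], [226, 228], [227, 229], [228, 229]]
176 [[ 0.5115 -0.1412  0.033 ]]
181 [[ 0.5114 -0.1361  0.033 ]]
```

View pics/l13.png

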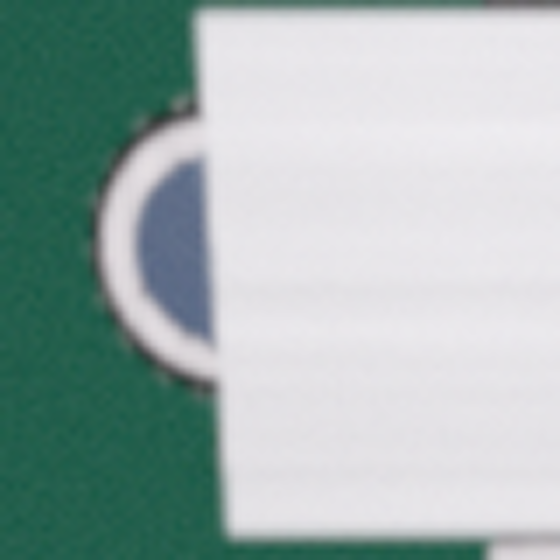

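The leading edge is at y≈-0.1233 and the lens centre at about -0.124 (from its visible rim). The blank is flush with the fence, within 0.003 rad, and the robot is clear. Handing in.

```bash
python3 -c "
from workcell import env
s=env.get_state();print(s['clock'],s['wrist_force'],s['tcp_pos']);print(env.hand_in())"
```

```text
18.55 [ 0.02559426 -0.27866181  0.14909241] [ 0.58014378 -0.05892506  0.19653472]
the job is handed in; nothing more can be done
None
```

I pushed the blank flat against the fence, then slid it about 135 mm along the fence until its leading edge was over the middle of the lens. I handed the job in at 18.6 s; no verdict came back.

- **First push fell short:** after the first push at the middle of the long side, the blank was still skewed 0.03 rad with a gap of about 4 mm at the +y end. A second push nearer that end closed the gap.
- **Last checks (wrist camera):**
  - The leading edge was at y ≈ -0.1233 m and the lens centre at about -0.124 m, so about 1 mm apart against the 8 mm allowed. Earlier views put the lens between -0.1234 and -0.1265 m, so the error is at most about 3 mm.
  - No gap to the fence was measurable, and the blank's line was within about 0.006 rad of the fence's.
  - The arm was clear of everything, with about 0.3 N at the wrist.
- **Other objects:** nothing else looked touched or moved in the pictures I took. I did not measure those positions again before handing in.

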